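Seat a bayonet filter cell on the furnace sighting head

TASK

Take the larger of the two knurled filter cells from the scorched board and set it, window up, over the spigot of the furnace sighting head. Turn it on the spigot until the keyways hidden in its bore drop over the three pins, then press it fully home against the spring ring. Finish while still gripping the cell and holding it fully home, so that I can lock it; leave the smaller cell, the nut and the other things lying about where they are.

Things in the scene. Friction and masses are not known exactly. Their poses are not given: they have to be found in the camera images.
- cell: larger filter cell, the one to mount: plain steel, straight-knurled round cap, 54 mm diameter, 40 mm high, 0.18 to 0.33 kg, standing rim down on the board, grey glass window up. Origin: centre of its open rim (underside), z up. Its bore is 39 mm wide, 34 mm deep
- cell_top (a point): centre of the larger cell's window, 40 mm above its rim. Inside the bore, unseen from outside, three straight keyways 120 degrees apart run the full depth from the rim, each about 10 mm wide and 4.8 mm deep
- small_cell: smaller filter cell, for another head, a bystander: same look and material, 42 mm diameter, 30 mm high, also on the board; it does not fit this spigot. Which cell stands at which end of the board differs. Origin: centre of its underside
- board: scorched, pale octagonal fibre board lying fixed on the worktop, 210 x 328 mm and 12 mm thick; both cells stand on it, 150 to 190 mm apart. Origin: centre of its underside, y along its length
- housing: sighting head, fixed: a 120 x 120 x 10 mm steel foot plate with a grey finned round housing on it; its flat aluminium shoulder, 66 mm diameter, is 52 mm above the worktop. A brass hose nipple, 29 mm high, sticks out along the housing's own +x to 66 mm from its axis. Origin: centre of the foot's underside, z up
- seat (a point): centre of the housing's flat shoulder, 52 mm above the worktop, on the spigot's vertical axis. With the cell fully home its rim lies on the shoulder: the cell's origin is at this point and its top 40 mm above
- spigot_top (a point): top of the spigot, 32 mm above the shoulder and 22 mm in diameter there; it widens to 36 mm at 23 mm above the shoulder and is straight below that. So the cell's bore has 1.5 mm play all round
- pin_level (a point): on the spigot's axis, 11 mm above the shoulder: height of the centres of three round 6 mm pins, 120 degrees apart, that stick out 4.5 mm from the spigot. They point another way each time, unrelated to the housing's axes. With keyways not over the pins, the cell rests on them, rim 14 mm above the shoulder
- seal_ring (a joint): how far the steel spring ring (45.6 mm diameter, round the spigot's foot) is pressed down, m. 0: free, top 6 mm above the shoulder; 0.006: level with it, cell home. Pushes up 5 N when free, 11 N at home; lifts a released cell. A turn of up to 120 degrees finds the keyways (they clear the pins for about 10 degrees); the rim then drops 8 mm on to this ring
- multimeter: orange multimeter 91 x 191 x 44 mm lying to the right of the board, a bystander. Origin: centre of its underside
- hex_key: small dark hex key 93 mm long lying to the left of the sighting head, a bystander. Origin: centre of its underside
- nut: rusty hexagon nut, 34 mm wide and 16 mm high, lying on the far half of the board between the cells, a bystander. Origin: centre of its underside

How it is judged:
On the way, in this order (a step that is already met when the one before it is completed fails the run):
1. the cell's bore is over the spigot (horizontal distance between cell and seat below 0.004 m and z of cell in the frame of seat below 0.027 m and angle between cell's own z axis and vertical below 0.2 rad).
2. the keyways have dropped over the pins (horizontal distance between cell and seat below 0.003 m and z of cell in the frame of seat below 0.009 m and angle between cell's own z axis and vertical below 0.08 rad).
At the end, for the whole second after the job is handed in: The larger cell is upright on the spigot, centred within 3 mm and within 0.05 rad, its rim within 1.8 mm of the housing's shoulder with the spring ring pressed down more than 4.2 mm, at rest, and the gripper's fingers still hold it with more than 3 N (horizontal distance between cell and seat below 0.003 m and z of cell in the frame of seat below 0.0018 m and angle between cell's own z axis and vertical below 0.05 rad and value of joint seal_ring above 0.0042 m and contact force between the fingers and cell above 3 N and linear speed of cell below 0.02 m/s); the arm keeps its last pose, push and grip.
It fails at once if the smaller cell was moved by more than 20 mm (distance of small_cell from where it was at the start of the episode above 0.02 m).
It fails at once if the multimeter, the hex key or the nut was moved by more than 20 mm (distance of any of multimeter, hex_key, nut from where it was at the start of the episode above 0.02 m).
It also fails if it takes over 48 s, if anything falls off the work surface, if the arm or the gripper's body presses on something with over 40 N, if the wrist force passes 120 N, or if a joint passes its speed limit or range.

ROBOT

A 6-joint arm with a two-finger parallel gripper is mounted at the origin on a cart in front of the work surface, level with it; the furniture and walls round the work are solid. World frame = base frame: x ahead of the robot, y to its left, z up, the work surface at z = 0. Lengths are in m, angles in rad, forces in N, time in s.
With the tool pointing down it reaches from about 0.35 to 0.975 m from the base axis. Payload 4.9 kg.
Tool frame: the origin (TCP) lies on the front face of the gripper's body, between the roots of the fingers; the fingertips stand ctrl.finger_overhang ahead of it and the grasp point (between the pads) lies 54 mm ahead of it (ctrl.finger_overhang is the distance from the TCP to the fingertips, in m); z points along the fingers, y is the line along which they close (so a half turn about z gives the same grasp; the last joint's range is limited). The gripper opens to 85 mm and grips with 20 to 120 N. Pads are 22 mm wide; open, the fingers measure 114 mm over their backs; the gripper's body (76 mm by 85 mm) begins 54 mm behind the grasp point. The pads swing forward as they close: fully open they stand 13 mm farther back than shut.
Start: joints at [1.054, 0.053, 1.613, -0, 1.476, -0.119], TCP at [0.242, 0.576, 0.304] pointing down, gripper open.
Joint ranges: [-3.01, 3.01], [-1.01, 2.22], [0.06, 2.58], [-1.02, 4.17], [0.09, 2.62], [-3.14, 3.14]. Speed limits (rad/s): [2.57, 2.57, 3.14, 3.14, 3.14, 3.14].

INTERFACE

Orientations are given as a rotation vector (axis times angle).
In Python, from station import ctrl, vision gives the robot as it stands. The module is installed in compiled form; this text tells all that it offers.
- The arm moves only by the tool drive_tool, never from a script. Its argument "rows" is a list of rows, each a list of 2 entries, a list of its own where there are three numbers: the shift along the tool's x, y, z in m, then the turn about the tool's z in rad. A call has 1 to 10 rows; each row shifts and turns the commanded pose from where the row before left it, along the tool's axes as they then stand; what a row does not reach is not made up. A row lasts 1/10 s, in which the tool goes at most 50 mm and 8.59 degrees, less where a joint would pass 70% of its speed; a pose out of reach is approached as far as the arm can. A call with a gripper value outside its range is refused whole. "jaw" is the closure, from 0 (fully open) to 1 (shut), set as the call begins (left out, the last holds). The fingers move at their own pace and stop on an object; "grip_force" is the grip in N (left out, the last holds). Time passes only in rows, so rows that do not move let the fingers close. It gives the time, the measured TCP pose, the force, the opening and the grip force at its end, in the units of the state.
- ctrl.get_obs(): the state, without advancing time (a new reading comes with each control period).
- vision.get_image(name): name is "scene" or "top" or "wrist"; returns a dict with "image" (384x512x3 uint8, blue, green, red), "vertical_fov" (degrees; the focal length in pixels is half the picture's height over the tangent of half this angle, whatever the lens; pixels are square), "cx", "cy" (the principal point, pixels), "R" (3x3) and "t" (3): a world point X has camera coordinates R X + t. Camera axes: x right, y down, z forward; pixel columns grow to the right and rows downward; lengths in m; the calibration is good to about 2 mm. A picture is of the moment at which its call begins. There is no depth.
- ctrl.finish_job(): hands the job in; it is judged then, once.
The state is a dict: "t": time; "q": joint angles; "dq": joint speeds; "effort": joint torques, N m; "tool_pos": TCP position; "tool_rot": TCP orientation; "contact_force": force on the tool from outside, world axes, zero at the start; "wrist_torque": the same for the moment, N m; "opening": finger opening in m; "grip_force": force on a finger pad.
Only numpy, scipy, OpenCV 4.12 (cv2) and the standard library are available. Lean on these libraries where they do the work, as an engineer would, in place of code of your own. Each camera call takes 0.05 s, during which the arm holds its last target. There are 200 camera calls.

## Working session

There is one attempt and no reset: what is moved stays moved. The work goes in short steps, Python scripts to look and compute and a tool call to move; the robot and the scene stay as the last step left them, time stands still between calls to the robot, and variables do not carry over. Pictures are saved under pics/ and viewed, at most 10 in all, crops included, and the job is handed in when it is done.

Besides the shell and the picture viewer there is one more tool, called after ">>>" in YAML: its name, and indented under it one key for each argument. drive_tool: Moves the arm, as the interface text tells. Its arguments: {"type":"object","properties":{"rows":{"type":"array","items":{"type":"array"}},"jaw":{"type":"number"},"grip_force":{"type":"number"}},"required":["rows"]}

```bash
mkdir -p pics; cat > h.py <<'E'
import numpy as np, cv2
from station import ctrl, vision
def grab(n,tag):
    d=vision.get_image(n); cv2.imwrite(f'pics/{tag}.png',d['image']); np.savez(f'pics/{tag}.npz',**{k:np.array(v) for k,v in d.items() if k!='image'}); return d
def f(d): return 192/np.tan(np.radians(float(d['vertical_fov']))/2)
def pix2z(d,u,v,z):
    F=f(d); r=d['R'].T@np.array([(u-d['cx'])/F,(v-d['cy'])/F,1]); c=-d['R'].T@d['t']
    return c+r*(z-c[2])/r[2]
def proj(d,X):
    p=d['R']@np.array(X)+d['t']; return f(d)*p[:2]/p[2]+[float(d['cx']),float(d['cy'])]
E
python3 - <<'E'
from h import *
a=grab('top','top0'); b=grab('scene','scene0')
for d in (a,b): print(f(d),d['cx'],d['cy'],-d['R'].T@d['t'])
print(d['R'])
o=ctrl.get_obs(); print(o, ctrl.finger_overhang)
cv2.imwrite('pics/top0b.png',cv2.resize(a['image'],(800,600),interpolation=cv2.INTER_CUBIC))
cv2.imwrite('pics/scene0b.png',cv2.resize(b['image'],(800,600),interpolation=cv2.INTER_CUBIC))
E
```

```text
402.8307453997753 251.99035493746462 199.3379676662998 [0.34065139 0.02852944 1.3169848 ]
350.0927131801305 258.306945704982 187.95339686370352 [ 0.0093621  -0.85056723  0.68266528]
[[ 0.87788736 -0.47874277 -0.01091556]
 [-0.25035255 -0.43941038 -0.86269469]
 [ 0.40821244  0.76008149 -0.50560729]]
{'t': 0.1, 'q': array([ 1.05401829e+00,  5.32900725e-02,  1.61412703e+00, -1.60835777e-05,
        1.47600986e+00, -1.19003208e-01]), 'dq': array([-0.00036968, -0.0008207 , -0.00366566, -0.00121775,  0.00040711,
        0.00040464]), 'effort': array([-5.32428312e-04, -3.94900239e+01, -3.71365070e+01, -1.68501724e-04,
        3.92916423e-03,  8.98201193e-06]), 'tool_pos': array([0.2418997 , 0.57583226, 0.30280403]), 'tool_rot': array([-6.20599232e-01, -3.07911464e+00,  2.74433679e-03]), 'contact_force': array([-0.28416891,  0.09523272,  0.31837984]), 'wrist_torque': array([ 0.0051288 ,  0.00839038, -0.01826392]), 'grip_force': 0.0, 'opening': 0.08508860675792383} 0.0726
```

View pics/top0b.png

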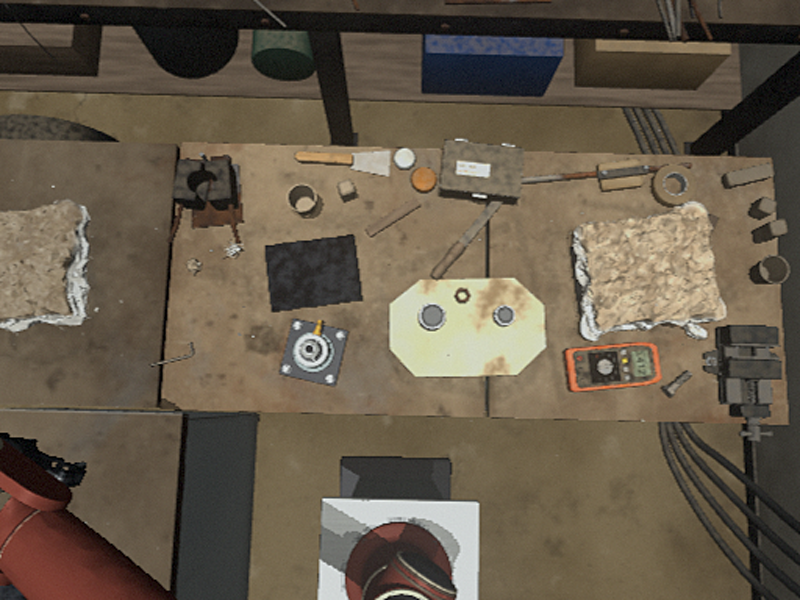

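View pics/scene0b.png

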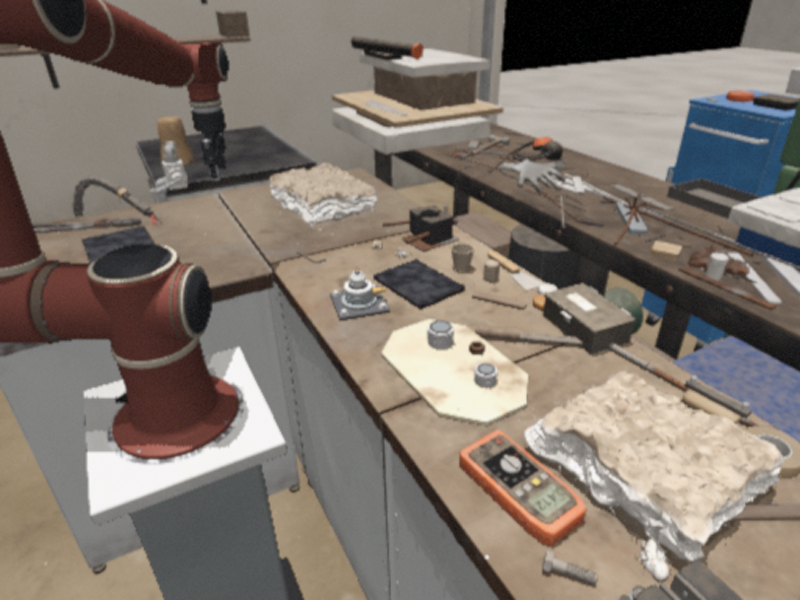

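The top view shows the larger cell at about (431,317) in the enlarged picture, the small one at (504,315), the nut at (462,296) and the sighting head at (313,350). I'll crop the cells and the head for closer measurement.

```bash
python3 - <<'E'
from h import *
im=cv2.imread('pics/top0.png')
a=im[178:228,250:350]; b=im[198:250,174:226]
A=cv2.resize(a,None,fx=5,fy=5,interpolation=cv2.INTER_CUBIC)  #500x250
B=cv2.resize(b,None,fx=6,fy=6,interpolation=cv2.INTER_CUBIC)  #312
c=np.zeros((600,520,3),np.uint8); c[:250,:500]=A; c[270:270+312,:312]=B
cv2.imwrite('pics/crop0.png',c)
E
```

```text
(no output)
```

View pics/crop0.png

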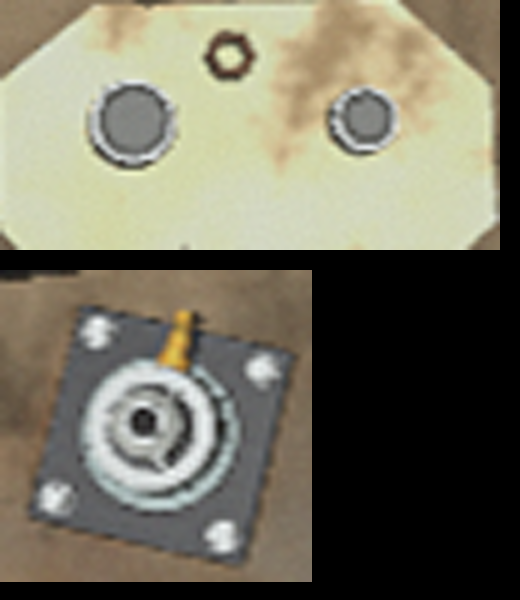

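```bash
python3 - <<'E'
from h import *
d=dict(np.load('pics/top0.npz'))
for n,u,v,z in [('cell',276.1,201.1,.052),('small',250+72.8,178+23.6,.042),('nut',250+46,178+11.2,.028),('seat',198.4,223.4,.052),('spigtop',197.6,222.8,.084),('nipple',174+30.5,198+7.3,.03),
 ('f1',174+13.2,198+6.5,.01),('f2',174+49,198+14,.01),('f3',174+40.5,198+49,.01),('f4',174+5.2,198+41,.01)]:
    print(n,pix2z(d,u,v,z).round(4))
E
```

```text
cell [ 0.5218 -0.0538  0.052 ]
small [ 0.5256 -0.204   0.042 ]
nut [ 0.566  -0.1193  0.028 ]
seat [0.4445 0.1893 0.052 ]
spigtop [0.4436 0.1877 0.084 ]
nipple [0.5051 0.1751 0.03  ]
f1 [0.5088 0.2339 0.01  ]
f2 [0.4873 0.1161 0.01  ]
f3 [0.3732 0.1394 0.01  ]
f4 [0.3959 0.2542 0.01  ]
```

>>> drive_tool:
  rows:
    - [[-0.0335, -0.0281, 0.005], 0]
    - [[-0.0335, -0.0281, 0.005], 0]
    - [[-0.0335, -0.0281, 0.005], 0]
    - [[-0.0335, -0.0281, 0.005], 0]
    - [[-0.0335, -0.0281, 0.005], 0]
    - [[-0.0335, -0.0281, 0.005], 0]
    - [[-0.0335, -0.0281, 0.005], 0]
    - [[-0.0335, -0.0281, 0.005], 0]
    - [[-0.0335, -0.0281, 0.005], 0]
    - [[-0.0335, -0.0281, 0.005], 0]

```text
t: 1.1
tool_pos: [0.4423, 0.1856, 0.2534]
tool_rot: [-0.621, -3.08, -0.0]
contact_force: [0.5, -0.0, 0.4]
opening: 0.0851
grip_force: 0.0
```

>>> drive_tool:
  rows:
    - [[0, 0, 0], 0]
    - [[0, 0, 0], 0]
    - [[0, 0, 0], 0]

```text
t: 1.4
tool_pos: [0.4417, 0.188, 0.2538]
tool_rot: [-0.619, -3.079, -0.0]
contact_force: [0.0, -0.4, 0.3]
opening: 0.0854
grip_force: 0.0
```

```bash
python3 - <<'E'
from h import *
a=grab('wrist','w0'); o=ctrl.get_obs(); print(o['tool_pos'],o['tool_rot'],o['q'])
print(f(a),a['cx'],a['cy'],-a['R'].T@a['t'],a['R'][2])
for p in ([.443,.188,.052],[.443,.188,.084],[.522,-.054,.052]): print(proj(a,p))
E
```

```text
[0.44161018 0.18833042 0.25389117] [-6.18152172e-01 -3.07992473e+00 -3.43358774e-04] [ 2.47800711e-01 -2.69774979e-01  1.99468205e+00  3.07664794e-04
  1.41681474e+00 -9.26898690e-01]
326.75711103087804 260.7257817319768 191.7382810812432 [0.3795823  0.21411744 0.32321034] [ 0.2393274  -0.0995975  -0.96581713]
[261.00567523 186.9898464 ]
[261.07677957 197.29375128]
[ 66.02791505 350.5189387 ]
```

View pics/w0.png

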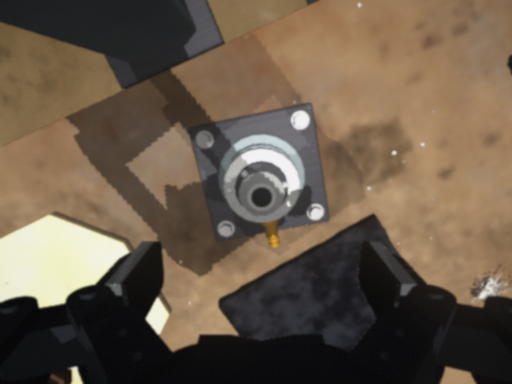

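The wrist view shows the spigot's top hole at about (261,197), matching the top-camera estimate of (0.443,0.188). Next, the same view of the cell.

>>> drive_tool:
  rows:
    - [[-0.0278, -0.032, 0], 0]
    - [[-0.0278, -0.032, 0], 0]
    - [[-0.0278, -0.032, 0], 0]
    - [[-0.0278, -0.032, 0], 0]
    - [[-0.0278, -0.032, 0], 0]
    - [[-0.0278, -0.032, 0], 0]
    - [[0, 0, 0], 0]
    - [[0, 0, 0], 0]
    - [[0, 0, 0], 0]

```text
t: 2.35
tool_pos: [0.5213, -0.0526, 0.2537]
tool_rot: [-0.617, -3.08, -0.001]
contact_force: [-0.2, 0.9, -0.2]
opening: 0.0855
grip_force: 0.0
```

```bash
python3 - <<'E'
from h import *
b=grab('wrist','w1'); o=ctrl.get_obs(); print(o['tool_pos'],o['tool_rot'],o['q'])
a=dict(np.load('pics/w0.npz')); ia=cv2.imread('pics/w0.png')
th=np.linspace(0,2*np.pi,60)
def ov(d,im,circs,cen):
    u,v=proj(d,cen).astype(int); S=6; h=45
    c=cv2.resize(im[v-h:v+h,u-h:u+h],None,fx=S,fy=S,interpolation=cv2.INTER_CUBIC)
    c0=c.copy()
    for x,y,z,r in circs:
        pts=np.array([proj(d,[x+r*np.cos(t),y+r*np.sin(t),z]) for t in th])
        pts=((pts-[u-h,v-h]+.5)*S).astype(int); cv2.polylines(c,[pts.reshape(-1,1,2)],True,(0,0,255),1)
    print(u-h,v-h)
    return c
A=ov(a,ia,[(.443,.188,.052,.033),(.443,.188,.084,.011)],[.443,.188,.06])
B=ov(b,b['image'],[(.522,-.054,.052,.027),(.522,-.054,.012,.027)],[.522,-.054,.04])
cv2.imwrite('pics/ov.png',cv2.resize(np.hstack([A,B]),(800,400),interpolation=cv2.INTER_AREA))
E
```

```text
[ 0.52126043 -0.05253704  0.25380411] [-6.16733545e-01 -3.08014918e+00 -5.00206853e-04] [-2.42678212e-01 -1.55117037e-01  1.89774589e+00  3.08879840e-04
  1.39928422e+00 -1.41829685e+00]
216 144
214 138
```

View pics/ov.png

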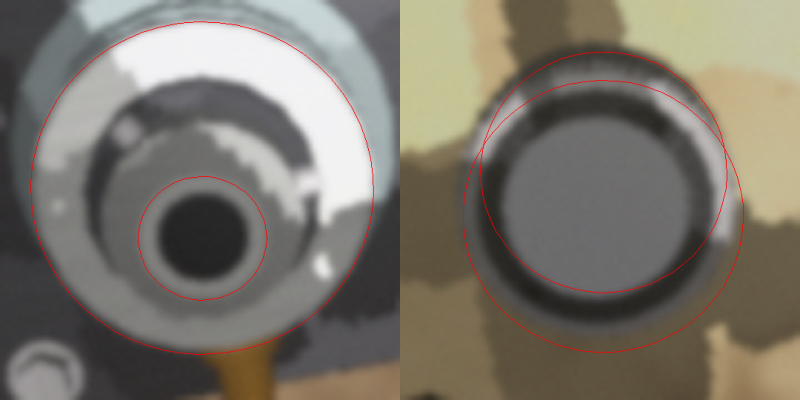

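```bash
python3 - <<'E'
from h import *
b=dict(np.load('pics/w1.npz'))
c=pix2z(b,257.6,183.9,.052); print(c)
o=ctrl.get_obs(); from scipy.spatial.transform import Rotation as R
T=R.from_rotvec(o['tool_rot']); print(T.as_matrix().round(4)); print(T.inv().apply(c+[0,0,.04]-o['tool_pos']))
im=cv2.imread('pics/w1.png'); u,v=214,138
c2=cv2.resize(im[v:v+90,u:u+90],(540,540),interpolation=cv2.INTER_CUBIC)
th=np.linspace(0,2*np.pi,60)
for z,r in((.052,.027),(.052,.018),(.012,.027)):
    p=np.array([proj(b,[c[0]+r*np.cos(t),c[1]+r*np.sin(t),z]) for t in th]); p=((p-[u,v]+.5)*6).astype(int)
    cv2.polylines(c2,[p.reshape(-1,1,2)],True,(0,0,255),1)
cv2.imwrite('pics/ov2.png',c2)
E
```

```text
[ 0.51900024 -0.05424341  0.052     ]
[[-9.229e-01  3.850e-01 -2.000e-04]
 [ 3.850e-01  9.229e-01  4.000e-04]
 [ 4.000e-04  3.000e-04 -1.000e+00]]
[ 0.00137024 -0.00248584  0.161804  ]
```

View pics/ov2.png

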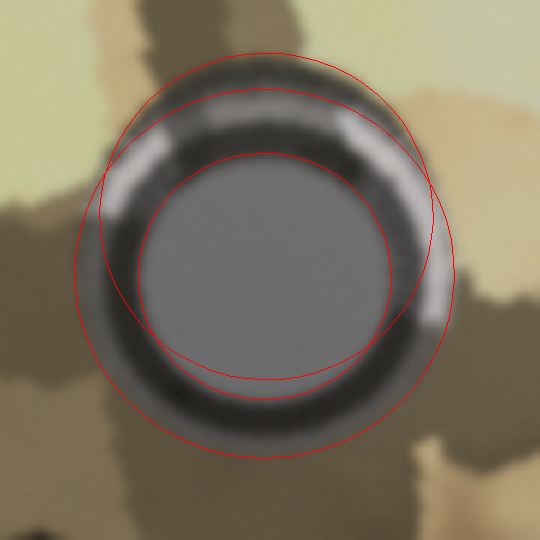

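The overlay fits the window; the larger cell is at (0.519,-0.054). Now descending on it.

>>> drive_tool:
  rows:
    - [[0.0014, -0.0025, 0.01], 0]
    - [[0, 0, 0.03], 0]
    - [[0, 0, 0.03], 0]
    - [[0, 0, 0.03], 0]
    - [[0, 0, 0.025], 0]
    - [[0, 0, 0.02], 0]
    - [[0, 0, 0.015], 0]
    - [[0, 0, 0], 0]
    - [[0, 0, 0], 0]

```text
t: 3.3
tool_pos: [0.5193, -0.0557, 0.0941]
tool_rot: [0.62, 3.08, -0.0]
contact_force: [-0.4, 1.1, -0.1]
opening: 0.0851
grip_force: 0.0
```

>>> drive_tool:
  rows:
    - [[0, 0, 0], 0]
    - [[0, 0, 0], 0]
    - [[0, 0, 0], 0]
    - [[0, 0, 0], 0]
    - [[0, 0, 0], 0]
    - [[0, 0, 0], 0]
    - [[0, 0, 0], 0]
    - [[0, 0, 0], 0]
  jaw: 1
  grip_force: 60

```text
t: 4.1
tool_pos: [0.5205, -0.0563, 0.0957]
tool_rot: [0.62, 3.076, -0.0]
contact_force: [-0.8, 1.4, 6.7]
opening: 0.0525
grip_force: 63.7
```

```bash
python3 - <<'E'
from h import *
grab('wrist','w2'); o=ctrl.get_obs(); print({k:np.round(v,4) for k,v in o.items()})
E
```

```text
{'t': np.float64(4.15), 'q': array([-2.5010e-01,  4.0100e-02,  2.0005e+00,  1.0000e-04,  1.0979e+00,
       -1.4231e+00]), 'dq': array([ 0.0007,  0.0004, -0.    ,  0.001 , -0.0023, -0.0029]), 'effort': array([-1.70700e-01, -2.96773e+01, -2.82637e+01, -8.67000e-02,
       -1.58500e-01,  1.41000e-02]), 'tool_pos': array([ 0.5205, -0.0563,  0.0957]), 'tool_rot': array([ 0.6202,  3.0766, -0.    ]), 'contact_force': array([-1.2646,  0.5856,  6.8579]), 'wrist_torque': array([0.1008, 0.0301, 0.0107]), 'grip_force': np.float64(63.672), 'opening': np.float64(0.0523)}
```

View pics/w2.png

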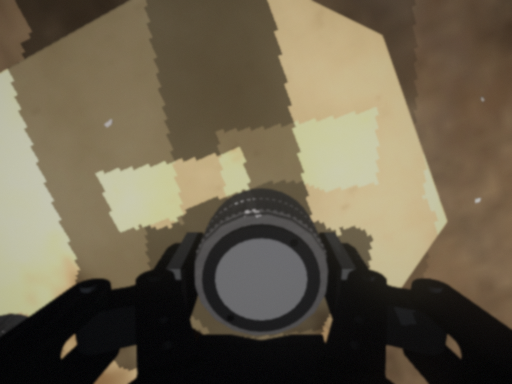

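The cell is gripped (opening 52.5 mm); its window is centred at about (262,279). Checking the offset in the grip, then lifting.

>>> drive_tool:
  rows:
    - [[0, 0, -0.01], 0]
    - [[0, 0, -0.02], 0]
    - [[0, 0, -0.03], 0]
    - [[0, 0, -0.03], 0]
    - [[0, 0, -0.02], 0]
    - [[0, 0, 0], 0]
    - [[0, 0, 0], 0]

```text
t: 4.85
tool_pos: [0.5188, -0.0559, 0.2034]
tool_rot: [-0.621, -3.079, -0.0]
contact_force: [-0.2, -0.6, -2.0]
opening: 0.0525
grip_force: 63.2
```

```bash
python3 - <<'E'
from h import *
from scipy.spatial.transform import Rotation as R
b=dict(np.load('pics/w2.npz')); c=pix2z(b,262,279,.052); print(c)
print('cell in tool before lift',R.from_rotvec([.6202,3.0766,0]).inv().apply(c-[.5205,-.0563,.0957]))
d=grab('wrist','w3'); s=grab('scene','s3'); o=ctrl.get_obs()
print({k:np.round(v,4) for k,v in o.items() if k in('t','tool_pos','tool_rot','contact_force','wrist_torque','opening')})
P=o['tool_pos']; p=proj(s,P-[0,0,.06]).astype(int); print(p)
c=s['image'][p[1]-40:p[1]+40,p[0]-40:p[0]+40]; A=cv2.resize(c,(400,400),interpolation=cv2.INTER_CUBIC)
B=cv2.resize(d['image'][160:360,150:350],(400,400),interpolation=cv2.INTER_CUBIC)
cv2.imwrite('pics/c3.png',np.hstack([A,B]))
E
```

```text
[ 0.51897302 -0.05504552  0.052     ]
cell in tool before lift [0.00202668 0.00053811 0.04369438]
{'t': np.float64(4.95), 'tool_pos': array([ 0.5181, -0.0558,  0.2018]), 'tool_rot': array([-6.201e-01, -3.076e+00, -2.000e-04]), 'contact_force': array([ 0.5853, -0.6997, -2.0216]), 'wrist_torque': array([-0.0167, -0.0003, -0.0187]), 'opening': np.float64(0.0524)}
[281 184]
```

View pics/c3.png

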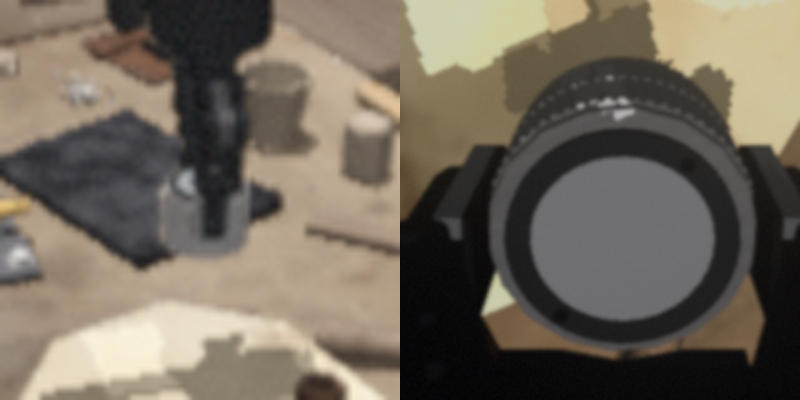

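```bash
python3 - <<'E'
from h import *
from scipy.spatial.transform import Rotation as R
b=dict(np.load('pics/w3.npz')); o=ctrl.get_obs(); P=o['tool_pos']; T=R.from_rotvec(o['tool_rot'])
c=pix2z(b,260.7,278.8,P[2]-.0437); print(P,c,T.inv().apply(c-P))
g=np.array([.443,.188,P[2]-.0437]); print(T.inv().apply(g-c))
E
```

```text
[ 0.51805421 -0.05577354  0.20175547] [ 0.51771486 -0.0554234   0.15805547] [0.00028947 0.00021669 0.04370122]
[0.16318358 0.19546904 0.00048045]
```

>>> drive_tool:
  rows:
    - [[0.0272, 0.0326, 0], 0]
    - [[0.0272, 0.0326, 0], 0]
    - [[0.0272, 0.0326, 0], 0]
    - [[0.0272, 0.0326, 0], 0]
    - [[0.0272, 0.0326, 0], 0]
    - [[0.0272, 0.0325, 0], 0]
    - [[0, 0, 0], 0]
    - [[0, 0, 0], 0]
    - [[0, 0, 0], 0]
    - [[0, 0, 0], 0]

```text
t: 5.95
tool_pos: [0.4447, 0.1863, 0.2033]
tool_rot: [-0.623, -3.078, 0.001]
contact_force: [0.4, -0.1, -1.9]
opening: 0.0525
grip_force: 63.7
```

```bash
cat > m.py <<'E'
from h import *
import sys
from scipy.spatial.transform import Rotation as R
def win(d,P):
    # grey glass window: ellipse fit of the bright blob near (261,279) inside dark ring
    g=cv2.cvtColor(d['image'],cv2.COLOR_BGR2GRAY); s=cv2.GaussianBlur(g,(3,3),0)
    v=int(np.median(s[270:290,250:272])); m=((s>v*0.72)&(s<v*1.4)).astype(np.uint8)
    n,l,st,ce=cv2.connectedComponentsWithStats(m,connectivity=4); k=l[279,261]
    h=cv2.convexHull(np.argwhere(l==k)[:,::-1].astype(np.int32)); e=cv2.fitEllipse(h); return e,st[k][4]
d=grab('wrist',sys.argv[1]); o=ctrl.get_obs(); P=o['tool_pos']; T=R.from_rotvec(o['tool_rot'])
e,a=win(d,P); print('ellipse',e,a)
c=pix2z(d,*e[0],P[2]-.0437); print('tool',P,o['tool_rot'],'F',o['contact_force'].round(1),'cell',c)
print('cell in tool',T.inv().apply(c-P),'go',T.inv().apply(np.array([.443,.188,c[2]])-c),'q6',o['q'][5])
E
python3 m.py w4
```

```text
ellipse ((260.6706237792969, 278.73046875), (81.20189666748047, 91.41365051269531), 89.8434066772461) 5848
tool [0.44478428 0.18635169 0.2034865 ] [-6.23704961e-01 -3.07839869e+00  6.97213978e-04] F [ 0.6  1.  -2.7] cell [0.4425684  0.18727041 0.1597865 ]
cell in tool [2.37492940e-03 8.38796504e-06 4.37013026e-02] go [-1.13583293e-04  8.40048529e-04 -5.35132181e-07] q6 -0.9286326880894864
```

>>> drive_tool:
  rows:
    - [[0, 0.0008, 0.01], 0]
    - [[0, 0, 0.01], 0]
    - [[0, 0, 0.01], 0]
    - [[0, 0, 0.006], 0]
    - [[0, 0, 0.004], 0]
    - [[0, 0, 0.002], 0]
    - [[0, 0, 0], 0]
    - [[0, 0, 0], 0]

```text
t: 6.8
tool_pos: [0.4451, 0.1883, 0.1623]
tool_rot: [0.621, 3.079, 0.001]
contact_force: [0.7, 0.4, -1.5]
opening: 0.0523
grip_force: 63.6
```

>>> drive_tool:
  rows:
    - [[0, 0, 0.003], 0]
    - [[0, 0, 0.002], 0]
    - [[0, 0, 0.002], 0]
    - [[0, 0, 0], 0]

```text
t: 7.2
tool_pos: [0.4446, 0.1881, 0.1545]
tool_rot: [-0.621, -3.079, 0.001]
contact_force: [0.2, 0.5, -2.7]
opening: 0.0526
grip_force: 63.7
```

```bash
python3 m.py w5
```

```text
ellipse ((260.6856689453125, 278.7335205078125), (81.24198913574219, 91.43201446533203), 89.9381332397461) 5855
tool [0.44466998 0.18811318 0.15464637] [-6.20702657e-01 -3.07920849e+00  3.47363243e-04] F [-1.2  0.2 -1.6] cell [0.44245063 0.18903933 0.11094637]
cell in tool [2.38759774e-03 7.34389188e-06 4.37009448e-02] go [-9.09117025e-04 -7.45325570e-04 -1.31109646e-07] q6 -0.9270460815915301
```

```bash
python3 - <<'E'
from h import *
from scipy.spatial.transform import Rotation as R
obs={'w0':([0.44161018,0.18833042,0.25389117],[-6.18152172e-01,-3.07992473,-3.43e-04]),'w1':([0.52126043,-0.05253704,0.25380411],[-6.16733545e-01,-3.08014918,-5e-4]),'w2':([.5205,-.0563,.0957],[.6202,3.0766,0]),'w3':([.51805421,-.05577354,.20175547],[-.6201,-3.076,-2e-4]),'w4':([.44478428,.18635169,.2034865],[-.6237,-3.0784,7e-4]),'w5':([.44466998,.18811318,.15464637],[-.6207,-3.0792,3.5e-4])}
for k,(p,r) in obs.items():
    d=dict(np.load(f'pics/{k}.npz')); T=R.from_rotvec(r); print(k,T.inv().apply(-d['R'].T@d['t']-p).round(4),R.from_matrix(d['R']@T.as_matrix()).as_rotvec().round(4))
E
```

```text
w0 [ 0.0672 -0.0001 -0.0693] [ 0.2065  0.2057 -1.5625]
w1 [ 0.0673  0.     -0.0694] [ 0.2067  0.2056 -1.562 ]
w2 [ 0.0674  0.     -0.0694] [ 0.2069  0.2059 -1.5617]
w3 [ 0.0668  0.0001 -0.0709] [ 0.2097  0.2079 -1.5615]
w4 [ 0.0674  0.     -0.0692] [ 0.2065  0.2058 -1.5615]
w5 [ 0.0675 -0.     -0.0692] [ 0.2065  0.2057 -1.5616]
```

>>> drive_tool:
  rows:
    - [[-0.0004, -0.0006, 0.001], 0]
    - [[0, 0, 0.0015], 0]
    - [[0, 0, 0.0015], 0]
    - [[0, 0, 0.001], 0]
    - [[0, 0, 0], 0]
    - [[0, 0, 0], 0]

```text
t: 7.85
tool_pos: [0.4449, 0.1875, 0.1499]
tool_rot: [-0.621, -3.08, 0.0]
contact_force: [0.2, 0.4, -2.8]
opening: 0.0524
grip_force: 63.8
```

>>> drive_tool:
  rows:
    - [[0, 0, 0.001], 0]
    - [[0, 0, 0.001], 0]
    - [[0, 0, 0], 0]
    - [[0, 0, 0], 0]

```text
t: 8.25
tool_pos: [0.4453, 0.1875, 0.1494]
tool_rot: [0.621, 3.08, -0.0]
contact_force: [-2.9, -0.9, 7.3]
opening: 0.0523
grip_force: 64.8
```

Contact is at rim z ≈ 0.066 as expected for resting on the pins. Turning in small steps while pressing.

>>> drive_tool:
  rows:
    - [[0, 0, 0.001], 0]
    - [[0, -6e-05, 0], 0.05]
    - [[0, -6e-05, 0], 0.05]
    - [[0, -6e-05, 0], 0.05]
    - [[0, -6e-05, 0], 0.05]
    - [[0, -6e-05, 0], 0.05]

```text
t: 8.85
tool_pos: [0.4455, 0.1872, 0.1492]
tool_rot: [1.001, 2.977, -0.001]
contact_force: [-6.0, -2.5, 11.3]
opening: 0.0523
grip_force: 65.0
```

```bash
cat > s.py <<'E'
from station import ctrl
o=ctrl.get_obs(); print(o['t'],o['tool_pos'].round(4),'F',o['contact_force'].round(1),'M',o['wrist_torque'].round(3),'q6',o['q'][5].round(3),o['opening'].round(4))
E
python3 s.py
```

```text
Traceback (most recent call last):
  File "s.py", line 2, in <module>
    o=ctrl.get_obs(); print(o['t'],o['tool_pos'].round(4),'F',o['contact_force'].round(1),'M',o['wrist_torque'].round(3),'q6',o['q'][5].round(3),o['opening'].round(4))
                                                                                                                                                 ^^^^^^^^^^^^^^^^^^
AttributeError: 'float' object has no attribute 'round'
```

>>> drive_tool:
  rows:
    - [[0.0006, -0.0009, 0], 0]
    - [[0, -6e-05, 0], 0.05]
    - [[0, -6e-05, 0], 0.05]
    - [[0, -6e-05, 0], 0.05]
    - [[0, -6e-05, 0], 0.05]
    - [[0, -6e-05, 0], 0.05]

```text
t: 9.45
tool_pos: [0.445, 0.1868, 0.1493]
tool_rot: [1.364, 2.827, 0.003]
contact_force: [-1.5, -1.5, 7.9]
opening: 0.0526
grip_force: 64.7
```

```bash
sed -i "s/o\['opening'\].round(4)/o['opening']/" s.py; python3 s.py
```

```text
9.45 [0.445  0.1868 0.1493] F [-1.5 -1.5  7.9] M [-0.174  0.419  0.094] q6 -0.428 0.052604385142261734
```

>>> drive_tool:
  rows:
    - [[0, -6e-05, 0.0005], 0.05]
    - [[0, -6e-05, 0], 0.05]
    - [[0, -6e-05, 0], 0.05]
    - [[0, -6e-05, 0], 0.05]
    - [[0, -6e-05, 0], 0.05]
    - [[0, -6e-05, 0], 0.05]

```text
t: 10.05
tool_pos: [0.4449, 0.1867, 0.1493]
tool_rot: [1.771, 2.591, 0.004]
contact_force: [-2.2, -0.2, 9.8]
opening: 0.0525
grip_force: 64.9
```

```bash
python3 s.py
```

```text
10.05 [0.4449 0.1867 0.1493] F [-2.2 -0.2  9.8] M [-0.199  0.427  0.181] q6 -0.128 0.052500274763950326
```

>>> drive_tool:
  rows:
    - [[0, -6e-05, 0], 0.05]
    - [[0, -6e-05, 0], 0.05]
    - [[0, -6e-05, 0], 0.05]
    - [[0, -6e-05, 0], 0.05]
    - [[0, -6e-05, 0], 0.05]
    - [[0, -6e-05, 0], 0.05]

```text
t: 10.65
tool_pos: [0.4448, 0.1866, 0.1493]
tool_rot: [2.139, 2.297, 0.005]
contact_force: [-1.8, -1.7, 8.2]
opening: 0.0525
grip_force: 64.8
```

```bash
python3 s.py
```

```text
10.65 [0.4448 0.1866 0.1493] F [-1.8 -1.7  8.2] M [-0.239  0.333  0.099] q6 0.172 0.05247018344809174
```

>>> drive_tool:
  rows:
    - [[0, -6e-05, 0], 0.05]
    - [[0, -6e-05, 0], 0.05]
    - [[0, -6e-05, 0], 0.05]
    - [[0, -6e-05, 0], 0.05]
    - [[0, -6e-05, 0], 0.05]
    - [[0, -6e-05, 0], 0.05]

```text
t: 11.25
tool_pos: [0.4432, 0.187, 0.1469]
tool_rot: [-2.461, -1.953, -0.005]
contact_force: [1.4, 3.2, -2.4]
opening: 0.0526
grip_force: 63.7
```

```bash
python3 s.py
```

```text
11.25 [0.4432 0.187  0.1469] F [ 1.4  3.2 -2.4] M [ 0.449 -0.273 -0.046] q6 0.472 0.052613278610546224
```

The keyways have dropped over the pins (z fell 2.4 mm and the vertical load vanished). Pressing down now.

>>> drive_tool:
  rows:
    - [[0, 0, 0.001], 0]
    - [[0, 0, 0.0015], 0]
    - [[0, 0, 0.0015], 0]
    - [[0, 0, 0], 0]
    - [[0, 0, 0], 0]

```text
t: 11.75
tool_pos: [0.4434, 0.1868, 0.1429]
tool_rot: [2.458, 1.956, 0.004]
contact_force: [3.7, 3.5, -1.6]
opening: 0.0525
grip_force: 63.9
```

```bash
python3 s.py
```

```text
11.75 [0.4434 0.1868 0.1429] F [ 3.7  3.5 -1.6] M [ 0.659 -0.761 -0.033] q6 0.47 0.05252405512552286
```

>>> drive_tool:
  rows:
    - [[0.0007, 0.0004, 0], 0]
    - [[0, 0, 0.0015], 0]
    - [[0, 0, 0.0015], 0]
    - [[0, 0, 0.0015], 0]
    - [[0, 0, 0.0015], 0]
    - [[0, 0, 0], 0]
    - [[0, 0, 0], 0]

```text
t: 12.45
tool_pos: [0.4435, 0.1871, 0.1374]
tool_rot: [2.458, 1.956, 0.001]
contact_force: [-0.3, 1.4, 6.4]
opening: 0.0523
grip_force: 64.6
```

```bash
python3 s.py
```

```text
12.45 [0.4435 0.1871 0.1374] F [-0.3  1.4  6.4] M [ 0.264 -0.031 -0.062] q6 0.471 0.05225097113889223
```

>>> drive_tool:
  rows:
    - [[0, 0, 0.001], 0]
    - [[0, 0, 0.001], 0]
    - [[0, 0, 0.001], 0]
    - [[0, 0, 0.001], 0]
    - [[0, 0, 0], 0]
    - [[0, 0, 0], 0]

```text
t: 13.05
tool_pos: [0.4437, 0.1872, 0.1357]
tool_rot: [-2.458, -1.956, 0.001]
contact_force: [-8.7, -1.4, 21.9]
opening: 0.0526
grip_force: 66.2
```

```bash
python3 s.py
```

```text
13.05 [0.4437 0.1872 0.1357] F [-8.7 -1.4 21.9] M [-0.177  1.286 -0.088] q6 0.471 0.05259216952543839
```

>>> drive_tool:
  rows:
    - [[-0.0004, -0.0008, 0.0005], 0]
    - [[0, 0, 0.0005], 0]
    - [[0, 0, 0], 0]
    - [[0, 0, 0], 0]
    - [[0, 0, 0], 0]

```text
t: 13.55
tool_pos: [0.4435, 0.1871, 0.1356]
tool_rot: [2.458, 1.956, 0.001]
contact_force: [-8.6, -0.1, 24.0]
opening: 0.0525
grip_force: 66.6
```

```bash
python3 s.py; python3 m.py w6; python3 - <<'E'
from h import *
s=grab('scene','s6'); p=proj(s,[.443,.188,.08]).astype(int)
A=cv2.resize(s['image'][p[1]-40:p[1]+40,p[0]-40:p[0]+40],(400,400),interpolation=cv2.INTER_CUBIC)
B=cv2.resize(cv2.imread('pics/w6.png')[160:360,150:350],(400,400),interpolation=cv2.INTER_CUBIC)
cv2.imwrite('pics/c6.png',np.hstack([A,B]))
E
```

```text
13.55 [0.4435 0.1871 0.1356] F [-8.6 -0.1 24. ] M [-0.193  1.371 -0.022] q6 0.471 0.05246078705419042
ellipse ((260.5867004394531, 278.8370361328125), (81.37193298339844, 91.42842102050781), 89.80612182617188) 5863
tool [0.4435491  0.1871187  0.13564612] [2.45802735e+00 1.95556868e+00 1.20170888e-03] F [-7.9  0.4 24.4] cell [0.44215429 0.18839373 0.09194612]
cell in tool [ 0.00091769 -0.00168534  0.04369873] go [-1.93565479e-04  9.12568249e-04  7.77905637e-07] q6 0.47132944501831026
```

View pics/c6.png

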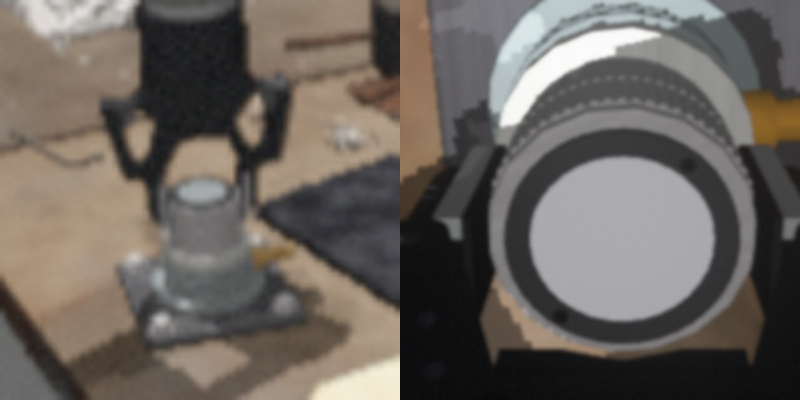

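The cell sits on the shoulder at z ≈ 0.052, with no slip in the grip. Pressing a further 1 mm moved it only 0.1 mm, so it is at the hard stop. Handing in.

```bash
python3 -c "
from station import ctrl; print(ctrl.finish_job())"; python3 s.py
```

```text
the job is handed in; nothing more can be done
None
the job is handed in; nothing more can be done
```

I handed in the job with the larger cell fully home on the spigot, its keyways over the pins, still gripped at about 66 N and pressed down at about 24 N. I never touched the smaller cell, the nut or the other things. The hand-in reported no verdict.

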